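Swing the specimen lamp round its bent rail

ROBOT

A 6-joint arm with a two-finger parallel gripper is mounted at the origin on the work surface. World frame = base frame: x ahead of the robot, y to its left, z up, the work surface at z = 0. Lengths are in m, angles in rad, forces in N, time in s.
With the tool pointing down it reaches from about 0.4 to 0.825 m from the base axis. Payload 7 kg.
Tool frame: the origin (TCP) lies on the centre line of the jaws, within the pads' length; the fingertips stand 22 mm ahead of it and the grasp point (between the pads) lies 3 mm ahead of it; z points along the fingers, y is the line along which they close (so a half turn about z gives the same grasp; the last joint's range is limited). The gripper opens to 88 mm and grips with 3 to 60 N. Pads are 19 mm wide; open, the fingers measure 130 mm over their backs; the gripper's body (78 mm by 193 mm) begins 47 mm behind the grasp point.
Start: joints at [1.522, 0.359, 0.012, 0, -1.224, -0.288], TCP at [0.223, 0.637, 0.249] pointing down, gripper open.
Joint ranges: [-3.07, 3.07], [-1.43, 2.12], [-1.02, 1.25], [-3.03, 1.67], [-3.05, -0], [-3.03, 3.03]. Speed limits (rad/s): [2.39, 2.39, 3.01, 3.14, 3.14, 3.14].

INTERFACE

Orientations are given as [roll, pitch, yaw] about the fixed x, y, z axes, in that order (R = Rz(yaw) Ry(pitch) Rx(roll)).
In Python, from station import monitor, viewer, order gives the robot as it stands. The module is installed in compiled form; this text tells all that it offers.
- The arm moves only by the tool servo_tool, never from a script. Its argument "targets" is a list of rows, each an object with "angular": the turn, a rotation vector about the tool's x, y, z in degrees, a list of three; "xyz": the shift along the tool's x, y, z in cm, a list of three; "claw": the finger opening in cm, from 0 to 8.76. A call has 1 to 20 rows; each row shifts and turns the commanded pose from where the row before left it, along the tool's axes as they then stand; what a row does not reach is not made up. A row lasts 1/10 s, in which the tool goes at most 50 mm and 8.59 degrees, less where a joint would pass 70% of its speed; a pose out of reach is approached as far as the arm can. A call is refused whole if a number of a shift passes 5 or a number of a turn 8.59, either way. A call with a gripper value outside its range is refused whole. The fingers move at their own pace and stop on an object; "force" is the grip in N (left out, the last holds). Time passes only in rows, so rows that do not move let the fingers close. It gives the time, the measured TCP pose, the force, the opening and the grip force at its end, in the units of the state.
- monitor.get_state(): the state, without advancing time (a new reading comes with each control period).
- viewer.grab_frame(name): name is "side" or "top"; returns a dict with "color" (400x640x3 uint8, blue, green, red), "fovy" (degrees; the focal length in pixels is half the picture's height over the tangent of half this angle, whatever the lens; pixels are square), "cx", "cy" (the principal point, pixels), "R" (3x3) and "t" (3): a world point X has camera coordinates R X + t. Camera axes: x right, y down, z forward; pixel columns grow to the right and rows downward; lengths in m; the calibration is good to about 2 mm. A picture is of the moment at which its call begins. There is no depth.
- order.job_done(): hands the job in; it is judged then, once.
The state is a dict: "t": time; "q": joint angles; "qd": joint speeds; "joint_efforts": joint torques, N m; "eef_pos": TCP position; "ee_rot": TCP orientation; "force": force on the tool from outside, world axes, zero at the start; "moment": the same for the moment, N m; "width": finger opening in m; "gripper_force": force on a finger pad.
Only numpy, scipy, OpenCV 4.12 (cv2) and the standard library are available. Lean on these libraries where they do the work, as an engineer would, in place of code of your own. Each camera call takes 0.05 s, during which the arm holds its last target. There are 200 camera calls.

TASK

Slide the inspection lamp along its bent rod, turning it to follow the bend, until it hangs straight above the middle of the blue specimen dish, then let it go so that it hangs there still. Bring the lamp to the dish: the blue dish stays where it stands.

Things in the scene. Friction and masses are not known exactly. Their poses are not given: they have to be found in the camera images.
- lamp: White lamp, 0.25 kg, sliding loosely on the rod by a sleeve (bore 20 mm, outside 34, 30 long) that binds if not turned with the bend. Stays where left. Origin: bore centre, 4 mm below the rod's axis. y along the bore, z up, x across the orange grip fin on top (10 mm thick, 30 long, 16 to 58 mm above origin): pinch it from above along x. Lamp head below: 44 mm wide, reaches 73 mm below origin.
- stand: Fixed board, 10 mm thick, with a level rod 12 mm thick, axis 150 mm up, posted at both ends. Origin: centre of the bend, at bench height. Rod in the stand's axes: straight from (140, -125) mm along +y to (140, 0), then an arc of radius 140 about the origin to 116 degrees (from +x towards +y). The lamp starts on the straight. Dishes stand under the arc, within 5 mm of its line, at 35 to 97 degrees.
- dish_blue: Loose open blue dish, 56 mm across, 18 mm high, a small shell specimen in its middle, standing on the board under the bend; a yellow and a white dish of the same form stand there too, in any order. Origin: centre of its underside; z up.
Things that resemble listed ones, but are neither listed nor needed, are in the scene too. Several things have the shape of the lamp; the one meant has the colours described above.

How it is judged:
At the end, for the whole second after the job is handed in: The lamp hangs on the rod at rest (under 30 mm/s), released, within 0.3 rad of upright, its bore centre above 130 mm, its origin within 20 mm horizontally of the blue dish's centre; the blue dish is within 15 mm of where it started (horizontal distance between lamp and dish_blue below 0.02 m and angle between lamp's own z axis and vertical below 0.3 rad and height (world z) of lamp above 0.13 m and linear speed of lamp below 0.03 m/s and distance of dish_blue from where it was at the start of the episode below 0.015 m); the robot touches nothing.
It fails at once if the blue dish is shoved from its place (15 mm or more) (distance of dish_blue from where it was at the start of the episode above 0.015 m).
It also fails if it takes over 38 s, if anything falls off the work surface, if the arm or the gripper's body presses on something with over 40 N, if the wrist force passes 120 N, or if a joint passes its speed limit or range.

## Working session

There is one attempt and no reset: what is moved stays moved. The work goes in short steps, Python scripts to look and compute and a tool call to move; the robot and the scene stay as the last step left them, time stands still between calls to the robot, and variables do not carry over. Pictures are saved under pics/ and viewed, at most 10 in all, crops included, and the job is handed in when it is done.

Besides the shell and the picture viewer there is one more tool, called after "Emit:" as name(argument=value, ...), one argument or row to a line, values as JSON. servo_tool: Moves the arm, as the interface text tells. Its arguments: {"type":"object","properties":{"targets":{"type":"array"},"force":{"type":"number"}},"required":["targets"]}

```bash
mkdir -p pics
python3 - <<'E'
from station import monitor, viewer
import cv2,pickle
s=monitor.get_state();print({k:s[k] for k in('t','eef_pos','ee_rot','width')})
F={}
for n in('top','side'):
    f=viewer.grab_frame(n);F[n]=f;cv2.imwrite(f'pics/{n}0.png',f['color']);print(n,f['fovy'],f['cx'],f['cy'],f['R'],f['t'])
pickle.dump(F,open('f0.pkl','wb'))
E
```

```text
{'t': 0.0, 'eef_pos': array([0.22295723, 0.63665593, 0.24764986]), 'ee_rot': array([ 3.13999974e+00, -1.42058670e-04, -3.36932713e-01]), 'width': 0.08765135642343719}
top 46.48834937286427 319.6011097169057 199.8323780887299 [[ 0.02188821 -0.99972509 -0.00840484]
 [-0.99909545 -0.0215663  -0.03664932]
 [ 0.03645799  0.00919943 -0.99929284]] [0.05489127 0.62977311 0.77053168]
side 52.11806079448244 319.56620557530573 196.92624696168585 [[-0.99142626 -0.12976825 -0.01530253]
 [-0.08696449  0.74270113 -0.66395197]
 [ 0.09752509 -0.65692864 -0.74761863]] [0.65713066 0.08548706 0.75484122]
```

View pics/top0.png

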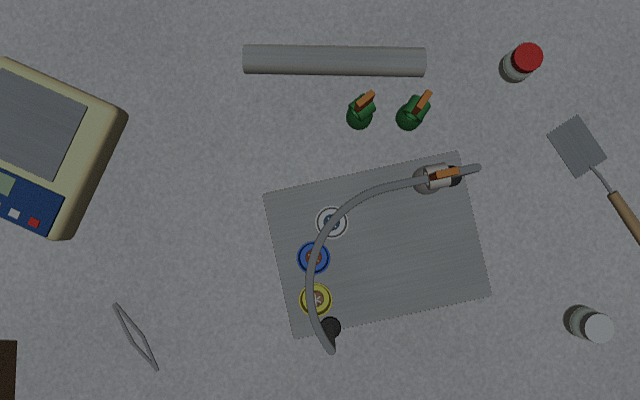

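View pics/side0.png

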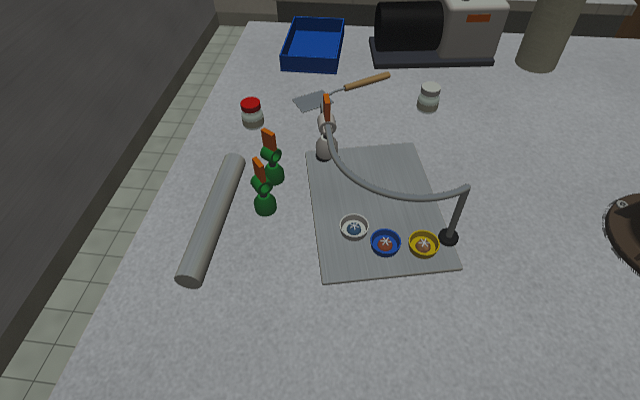

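The top view shows three lamp shapes. The white lamp with an orange fin is on the rod at about (440,178). The two green ones, at (360,115) and (410,115), are off the rod, so the white one on the rod is meant. The blue dish is at (313,257), between the white dish (332,222) and the yellow one (315,299). I'll confirm this in one enlarged crop.

```bash
cat > h.py <<'E'
import numpy as np,cv2,pickle
def ray(f,uv):
    fl=200/np.tan(np.radians(f['fovy']/2)); R=np.array(f['R']);t=np.array(f['t'])
    uv=np.atleast_2d(uv).astype(float)
    d=np.c_[(uv[:,0]-f['cx'])/fl,(uv[:,1]-f['cy'])/fl,np.ones(len(uv))]@R
    return -R.T@t,d
def onz(f,uv,z):
    c,d=ray(f,uv); return c+d*((z-c[2])/d[:,2])[:,None]
def tri(f,a,g,b):
    c,d=ray(f,a);e,k=ray(g,b);d=d[0];k=k[0]
    s=np.linalg.lstsq(np.c_[d,-k],e-c,rcond=None)[0]
    p,q=c+d*s[0],e+k*s[1];return (p+q)/2,np.linalg.norm(p-q)
def blob(f,lo,hi,box=None):
    m=cv2.inRange(cv2.cvtColor(f['color'],cv2.COLOR_BGR2HSV),lo,hi)
    if box:
        k=np.zeros_like(m);k[box[1]:box[3],box[0]:box[2]]=1;m*=k
    return m
E
python3 - <<'E'
from h import *
F=pickle.load(open('f0.pkl','rb'));T,S=F['top'],F['side']
for n,f,b in(('top',T,(290,230,340,285)),('side',S,(360,220,405,262))):
    m=blob(f,(105,120,60),(125,255,255),b);c=max(cv2.findContours(m,0,1)[0],key=cv2.contourArea)
    h=cv2.convexHull(c);e=cv2.fitEllipse(h);print(n,e,'ctr z=.028',onz(f,e[0],.028))
for n,f,b in(('top',T,(415,155,480,195)),('side',S,(310,85,345,130))):
    m=blob(f,(5,120,80),(20,255,255),b);c=max(cv2.findContours(m,0,1)[0],key=cv2.contourArea)
    r=cv2.minAreaRect(c);print(n,r,cv2.boxPoints(r).tolist(),cv2.moments(m)['m00']/255)
    print(onz(f,r[0],.204)); 
    if n=='top':print(onz(f,cv2.boxPoints(r),.204))
cv2.imwrite('pics/crop1.png',cv2.resize(T['color'][145:361,255:500],None,fx=2.75,fy=2.75,interpolation=2))
E
```

```text
top ((311.5466003417969, 257.4164733886719), (29.785812377929688, 32.43571090698242), 1.003330111503601) ctr z=.028 [[0.5331912  0.07954166 0.028     ]]
side ((385.2408752441406, 241.09347534179688), (25.34624671936035, 30.65089988708496), 101.95780181884766) ctr z=.028 [[0.53315494 0.07907581 0.028     ]]
top ((447.2059631347656, 172.32351684570312), (8.00367546081543, 23.040882110595703), 75.96376037597656) [[435.05889892578125, 171.2352752685547], [457.411865234375, 165.6470489501953], [459.35302734375, 173.41175842285156], [437.00006103515625, 178.99998474121094]] 174.0
[[ 0.65976935 -0.0940545   0.204     ]]
[[ 0.66082844 -0.07868415  0.204     ]
 [ 0.66852569 -0.10685456  0.204     ]
 [ 0.65871091 -0.10941548  0.204     ]
 [ 0.65101899 -0.08126318  0.204     ]]
side ((326.173095703125, 98.36538696289062), (10.198039054870605, 5.295135498046875), 78.69007110595703) [[322.5769348144531, 93.8846206665039], [327.7692565917969, 92.84615325927734], [329.7692565917969, 102.84615325927734], [324.5769348144531, 103.8846206665039]] 102.0
[[ 0.65976849 -0.09124458  0.204     ]]
```

View pics/crop1.png

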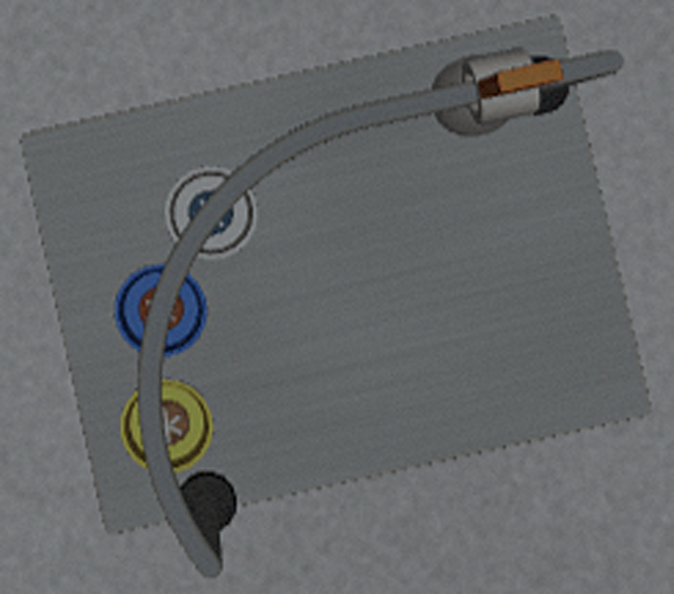

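The crop confirms it: the white lamp with the orange fin (fin at crop (530,77)) is threaded on the rod, and the blue dish (crop (161,310)) sits under the arc. Next I'll fit the stand pose from rod centreline points cast onto z = 0.15.

Run:
```python
from h import *
from scipy.optimize import least_squares
F=pickle.load(open('f0.pkl','rb'));T=F['top']
c=np.array([(600,63),(440,96),(400,103),(340,120),(290,145),(250,173),(215,208),(185,250),(165,290),(152,340),(149,390),(157,450),(172,500),(190,538)],float)
P=onz(T,(c+.5)/2.75-.5+[255,145],.15)[:,:2]
def loc(p,X):
    C,S=np.cos(p[2]),np.sin(p[2]);return (X-p[:2])@np.array([[C,-S],[S,C]])
def res(p):
    L=loc(p,P);return np.where(L[:,1]<0,L[:,0]-.14,np.hypot(*L.T)-.14)
s=least_squares(res,[.52,-.06,.25]);p=s.x
print('stand',p,np.degrees(p[2]),'res mm',(s.fun*1e3).round(1))
b=np.array([(22,133),(558,15),(650,410),(110,532)],float);B=onz(T,(b+.5)/2.75-.5+[255,145],.01)[:,:2]
for i in range(4):
    d=B[(i+1)%4]-B[i];print('edge',np.degrees(np.arctan2(d[1],d[0])),np.linalg.norm(d))
D=np.array([.5332,.0793]);L=loc(p,D[None])[0];print('dish local',L,np.hypot(*L),np.degrees(np.arctan2(L[1],L[0])))
f=np.array([.6598,-.094]);print('fin local',loc(p,f[None]))
E=onz(T,(np.array([[213,570],[618,62]])+.5)/2.75-.5+[255,145],.15)[:,:2];L=loc(p,E);print('ends',L,np.degrees(np.arctan2(L[:,1],L[:,0])))
```

```text
stand [ 0.50867316 -0.06043968  0.23886223] 13.685797389563511 res mm [-0.4  0.7  1.6  0.5 -0.8 -0.8 -0.8 -0.3  0.5  0.4 -0.  -0.5  0.2  1. ]
edge -76.34012603708105 0.3365524694614262
edge -166.3175609694671 0.2462907407272947
edge 103.97807717339757 0.33546863836314095
edge 13.933705822871712 0.24815663623414694
dish local [0.0568925  0.12996918] 0.14187580378258402 66.35915876687763
fin local [[ 0.13889573 -0.06836367]]
ends [[-0.06512351  0.12501465]
 [ 0.13809923 -0.12850177]] [117.51622533 -42.93828009]
```

Emit:
servo_tool(
  targets=[
    {"xyz": [1.3,1.1,0],"angular": [0,0,0],"claw": 8.76},
    {"xyz": [2.6,2.2,0],"angular": [0,0,0],"claw": 8.76},
    {"xyz": [3.5,2.9,0],"angular": [0,0,0],"claw": 8.76},
    {"xyz": [3.5,2.9,0],"angular": [0,0,0],"claw": 8.76},
    {"xyz": [3.5,2.9,0],"angular": [0,0,0],"claw": 8.76},
    {"xyz": [3.5,2.9,0],"angular": [0,0,0],"claw": 8.76},
    {"xyz": [3.5,2.9,0],"angular": [0,0,0],"claw": 8.76},
    {"xyz": [3.5,2.9,0],"angular": [0,0,0],"claw": 8.76},
    {"xyz": [3.5,2.9,0],"angular": [0,0,0],"claw": 8.76},
    {"xyz": [3.5,2.9,0],"angular": [0,0,0],"claw": 8.76},
    {"xyz": [3.5,2.9,0],"angular": [0,0,0],"claw": 8.76},
    {"xyz": [3.5,2.9,0],"angular": [0,0,0],"claw": 8.76},
    {"xyz": [3.5,2.9,0],"angular": [0,0,0],"claw": 8.76},
    {"xyz": [3.5,2.9,0],"angular": [0,0,0],"claw": 8.76},
    {"xyz": [3.5,2.9,0],"angular": [0,0,0],"claw": 8.76},
    {"xyz": [3.5,2.9,0],"angular": [0,0,0],"claw": 8.76},
    {"xyz": [3.5,2.9,0],"angular": [0,0,0],"claw": 8.76},
    {"xyz": [3.5,2.9,0],"angular": [0,0,0],"claw": 8.76},
    {"xyz": [3.0,2.5,0],"angular": [0,0,0],"claw": 8.76},
    {"xyz": [2.0,1.6,0],"angular": [0,0,0],"claw": 8.76},
  ],
)

```text
t: 2.1
eef_pos: [0.658, -0.0883, 0.2479]
ee_rot: [3.141, 0.001, -0.339]
force: [0.6, 0.6, 0.8]
width: 0.0877
gripper_force: 0.0
```

Emit:
servo_tool(
  targets=[
    {"xyz": [0,0,0],"angular": [0,0,5],"claw": 8.76},
    {"xyz": [0,0,0],"angular": [0,0,8],"claw": 8.76},
    {"xyz": [0,0,0],"angular": [0,0,8],"claw": 8.76},
    {"xyz": [0,0,0],"angular": [0,0,8],"claw": 8.76},
    {"xyz": [0,0,0],"angular": [0,0,8],"claw": 8.76},
    {"xyz": [0,0,0],"angular": [0,0,8],"claw": 8.76},
    {"xyz": [0,0,0],"angular": [0,0,8],"claw": 8.76},
    {"xyz": [0,0,0],"angular": [0,0,4],"claw": 8.76},
    {"xyz": [0,0,0],"angular": [0,0,0],"claw": 8.76},
    {"xyz": [0,0,0],"angular": [0,0,0],"claw": 8.76},
  ],
)

```text
t: 3.1
eef_pos: [0.6574, -0.0855, 0.2484]
ee_rot: [3.141, 0.0, -1.33]
force: [0.8, -0.3, -0.3]
width: 0.0877
gripper_force: 0.0
```

```bash
cat >> h.py <<'E'
def delta(target,yaw=None):
    from station import monitor
    from scipy.spatial.transform import Rotation as Ro
    s=monitor.get_state();R=Ro.from_euler('xyz',s['ee_rot']).as_matrix()
    print('t',round(s['t'],2),s['eef_pos'].round(4),np.degrees(s['ee_rot']).round(2),'q',s['q'].round(2),'F',s['force'].round(1),'w',round(s['width'],4),s['gripper_force'])
    print('tool shift cm',(R.T@(np.array(target)-s['eef_pos'])*100).round(2))
E
python3 -c "
from h import *
delta([.6605,-.0935,.191])"
```

```text
t 3.1 [ 0.6574 -0.0855  0.2484] [ 1.7998e+02  1.0000e-02 -7.6180e+01] q [ 0.16  0.34 -0.02 -0.   -1.22  0.08] F [ 0.8 -0.3 -0.3] w 0.0877 0.0
tool shift cm [ 0.85 -0.11  5.74]
```

Emit:
servo_tool(
  targets=[
    {"xyz": [0.4,-0.1,0.5],"angular": [0,0,0],"claw": 8.76},
    {"xyz": [0.4,0,1.2],"angular": [0,0,0],"claw": 8.76},
    {"xyz": [0,0,1.2],"angular": [0,0,0],"claw": 6},
    {"xyz": [0,0,1.2],"angular": [0,0,0],"claw": 4},
    {"xyz": [0,0,1.1],"angular": [0,0,0],"claw": 3},
    {"xyz": [0,0,0.5],"angular": [0,0,0],"claw": 3},
    {"xyz": [0,0,0],"angular": [0,0,0],"claw": 3},
    {"xyz": [0,0,0],"angular": [0,0,0],"claw": 2.5},
    {"xyz": [0,0,0],"angular": [0,0,0],"claw": 2.5},
  ],
  force=15,
)

```text
t: 4.0
eef_pos: [0.6611, -0.0927, 0.1923]
ee_rot: [-3.14, -0.0, -1.331]
force: [-0.3, 0.1, 0.2]
width: 0.037
gripper_force: 0.0
```

Run:
```python
from h import *
from station import viewer
delta([.6605,-.0935,.191])
t=viewer.grab_frame('top')['color'][120:220,390:510];s=viewer.grab_frame('side')['color'][50:170,270:390]
r=lambda a:cv2.resize(a,(400,400),interpolation=2)
cv2.imwrite('pics/g1.png',np.hstack([r(t),r(s)]))
```

```text
t 4.0 [ 0.6611 -0.0927  0.1923] [-1.7994e+02 -2.0000e-02 -7.6280e+01] q [ 0.15  0.38 -0.08  0.   -1.1   0.09] F [-0.3  0.1  0.2] w 0.037 0.0
tool shift cm [0.07 0.08 0.13]
```

View pics/g1.png

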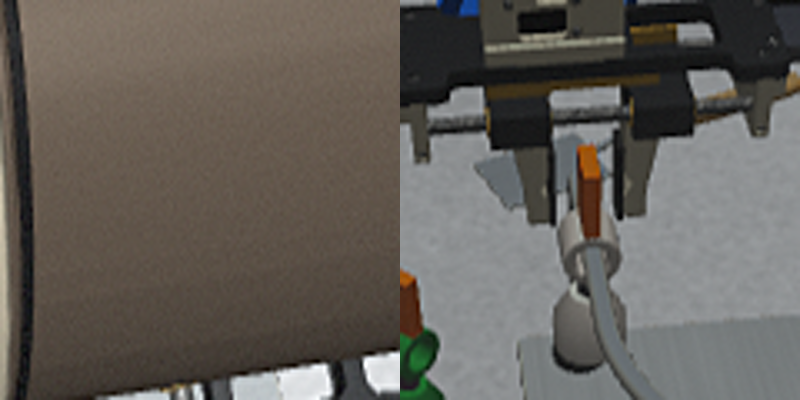

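The side view shows the orange fin (crop (590,190)) midway between the open fingers. The top view is blocked by the arm. I'll close on the fin now.

Emit:
servo_tool(
  targets=[
    {"xyz": [0,0,0],"angular": [0,0,0],"claw": 1.5},
    {"xyz": [0,0,0],"angular": [0,0,0],"claw": 0.6},
    {"xyz": [0,0,0],"angular": [0,0,0],"claw": 0.3},
    {"xyz": [0,0,0],"angular": [0,0,0],"claw": 0.3},
    {"xyz": [0,0,0],"angular": [0,0,0],"claw": 0.3},
  ],
  force=20,
)

```text
t: 4.6
eef_pos: [0.6602, -0.093, 0.1917]
ee_rot: [3.141, -0.0, -1.332]
force: [-4.0, -0.9, 4.8]
width: 0.0101
gripper_force: 20.0
```

Emit:
servo_tool(
  targets=[
    {"xyz": [0,0,-0.15],"angular": [0,0,0],"claw": 0.3},
    {"xyz": [0,0,-0.15],"angular": [0,0,0],"claw": 0.3},
    {"xyz": [-0.3,0,0],"angular": [0,0,0],"claw": 0.3},
    {"xyz": [-0.5,0,0],"angular": [0,0,0],"claw": 0.3},
    {"xyz": [-0.5,0,0],"angular": [0,0,0],"claw": 0.3},
    {"xyz": [-0.5,0,0],"angular": [0,0,0],"claw": 0.3},
    {"xyz": [-0.5,0,0],"angular": [0,0,0],"claw": 0.3},
    {"xyz": [-0.2,0,0],"angular": [0,0,0],"claw": 0.3},
    {"xyz": [0,0,0],"angular": [0,0,0],"claw": 0.3},
  ],
  force=20,
)

```text
t: 5.5
eef_pos: [0.6547, -0.068, 0.1947]
ee_rot: [-3.141, -0.0, -1.331]
force: [0.4, 0.2, -2.4]
width: 0.01
gripper_force: 20.0
```

```bash
cat >> h.py <<'E'
def st():
    from station import monitor
    s=monitor.get_state();d=s['eef_pos'][:2]-[.5087,-.0604];c,k=np.cos(.239),np.sin(.239)
    x,y=d@np.array([[c,-k],[k,c]]);a=np.degrees(np.arctan2(y,x)) if y>0 else 0
    print('t',round(s['t'],2),'local mm',round(x*1e3,1),round(y*1e3,1),'z',s['eef_pos'][2].round(4),'r',round(np.hypot(x,y)*1e3,1),'ang',round(a,1),'turn',round(np.degrees(s['ee_rot'][2])+76.3,1),'F',s['force'].round(1),'M',s['moment'].round(2),s['width'].round(4))
E
python3 -c "
from h import *
st()"
```

```text
Traceback (most recent call last):
  File "h.py", line 28, in st
    print('t',round(s['t'],2),'local mm',round(x*1e3,1),round(y*1e3,1),'z',s['eef_pos'][2].round(4),'r',round(np.hypot(x,y)*1e3,1),'ang',round(a,1),'turn',round(np.degrees(s['ee_rot'][2])+76.3,1),'F',s['force'].round(1),'M',s['moment'].round(2),s['width'].round(4))
                                                                                                                                                                                                                                                     ^^^^^^^^^^^^^^^^
AttributeError: 'float' object has no attribute 'round'
```

Emit:
servo_tool(
  targets=[
    {"xyz": [-0.4,0,0],"angular": [0,0,0],"claw": 0.3},
    {"xyz": [-0.6,0,0],"angular": [0,0,0],"claw": 0.3},
    {"xyz": [-0.6,0,0],"angular": [0,0,0],"claw": 0.3},
    {"xyz": [-0.6,0,0],"angular": [0,0,0],"claw": 0.3},
    {"xyz": [-0.6,0,0],"angular": [0,0,0],"claw": 0.3},
    {"xyz": [-0.6,0,0],"angular": [0,0,0],"claw": 0.3},
    {"xyz": [-0.5,0,0],"angular": [0,0,0],"claw": 0.3},
    {"xyz": [-0.3,0,0],"angular": [0,0,0],"claw": 0.3},
    {"xyz": [-0.489,0.009,0],"angular": [0,0,-2],"claw": 0.3},
    {"xyz": [-0.489,0.009,0],"angular": [0,0,-2],"claw": 0.3},
    {"xyz": [-0.489,0.009,0],"angular": [0,0,-2],"claw": 0.3},
    {"xyz": [-0.489,0.009,0],"angular": [0,0,-2],"claw": 0.3},
    {"xyz": [-0.489,0.009,0],"angular": [0,0,-2],"claw": 0.3},
    {"xyz": [0,0,0],"angular": [0,0,0],"claw": 0.3},
  ],
)

```text
t: 6.9
eef_pos: [0.6368, -0.0039, 0.1946]
ee_rot: [-3.141, 0.0, -1.155]
force: [0.4, -0.2, -1.3]
width: 0.01
gripper_force: 20.0
```

```bash
sed -i "s/s\['width'\].round(4)/s['width']/" h.py; python3 -c "
from h import *
st()"
```

```text
t 6.9 local mm 137.8 24.6 z 0.1946 r 140.0 ang 10.1 turn 10.1 F [ 0.4 -0.2 -1.3] M [ 0.03 -0.05  0.04] 0.010033723736424588
```

Emit:
servo_tool(
  targets=[
    {"xyz": [-0.489,0.009,0],"angular": [0,0,-2],"claw": 0.3},
    {"xyz": [-0.733,0.019,0],"angular": [0,0,-3],"claw": 0.3},
    {"xyz": [-0.733,0.019,0],"angular": [0,0,-3],"claw": 0.3},
    {"xyz": [-0.733,0.019,0],"angular": [0,0,-3],"claw": 0.3},
    {"xyz": [-0.733,0.019,0],"angular": [0,0,-3],"claw": 0.3},
    {"xyz": [-0.733,0.019,0],"angular": [0,0,-3],"claw": 0.3},
    {"xyz": [-0.733,0.019,0],"angular": [0,0,-3],"claw": 0.3},
    {"xyz": [-0.733,0.019,0],"angular": [0,0,-3],"claw": 0.3},
    {"xyz": [-0.733,0.019,0],"angular": [0,0,-3],"claw": 0.3},
    {"xyz": [-0.733,0.019,0],"angular": [0,0,-3],"claw": 0.3},
    {"xyz": [0,0,0],"angular": [0,0,0],"claw": 0.3},
  ],
)

```text
t: 8.0
eef_pos: [0.5931, 0.051, 0.1947]
ee_rot: [-3.141, 0.0, -0.649]
force: [1.4, -0.2, -1.9]
width: 0.01
gripper_force: 20.0
```

```bash
python3 -c "
from h import *
st()"
```

```text
t 8.0 local mm 108.3 88.3 z 0.1947 r 139.8 ang 39.2 turn 39.1 F [ 1.4 -0.2 -1.9] M [ 0.01 -0.05  0.  ] 0.010014983808733759
```

Emit:
servo_tool(
  targets=[
    {"xyz": [-0.489,0,0],"angular": [0,0,-2],"claw": 0.3},
    {"xyz": [-0.733,0.01,0],"angular": [0,0,-3],"claw": 0.3},
    {"xyz": [-0.733,0.019,0],"angular": [0,0,-3],"claw": 0.3},
    {"xyz": [-0.733,0.019,0],"angular": [0,0,-3],"claw": 0.3},
    {"xyz": [-0.733,0.019,0],"angular": [0,0,-3],"claw": 0.3},
    {"xyz": [-0.733,0.019,0],"angular": [0,0,-3],"claw": 0.3},
    {"xyz": [-0.733,0.019,0],"angular": [0,0,-3],"claw": 0.3},
    {"xyz": [-0.733,0.019,0],"angular": [0,0,-3],"claw": 0.3},
    {"xyz": [-0.489,0.009,0],"angular": [0,0,-2],"claw": 0.3},
    {"xyz": [-0.489,0.009,0],"angular": [0,0,-2],"claw": 0.3},
    {"xyz": [0,0,0],"angular": [0,0,0],"claw": 0.3},
    {"xyz": [0,0,0.1],"angular": [0,0,0],"claw": 0.3},
    {"xyz": [0,0,0.1],"angular": [0,0,0],"claw": 0.3},
    {"xyz": [0,0,0.05],"angular": [0,0,0],"claw": 0.3},
    {"xyz": [0,0,0],"angular": [0,0,0],"claw": 0.3},
  ],
)

```text
t: 9.5
eef_pos: [0.5339, 0.077, 0.1918]
ee_rot: [3.141, 0.0, -0.18]
force: [0.1, 0.4, -2.2]
width: 0.0099
gripper_force: 20.0
```

Run:
```python
from h import *
from station import viewer
st()
f=viewer.grab_frame('side')
m=blob(f,(105,120,60),(125,255,255),(340,200,430,270))
c=max(cv2.findContours(m,0,1)[0],key=cv2.contourArea);e=cv2.minAreaRect(cv2.convexHull(c));print(e,onz(f,e[0],.028))
cv2.imwrite('pics/e1.png',cv2.resize(f['color'][80:290,280:480],None,fx=2.5,fy=2.5))
```

```text
t 9.5 local mm 57.1 127.6 z 0.1918 r 139.7 ang 65.9 turn 66.0 F [ 0.1  0.4 -2.2] M [-0.13  0.04 -0.02] 0.009850110903491012
((384.7726135253906, 243.6602783203125), (30.35858726501465, 25.33371925354004), 6.009006023406982) [[0.53384735 0.08479163 0.028     ]]
```

View pics/e1.png

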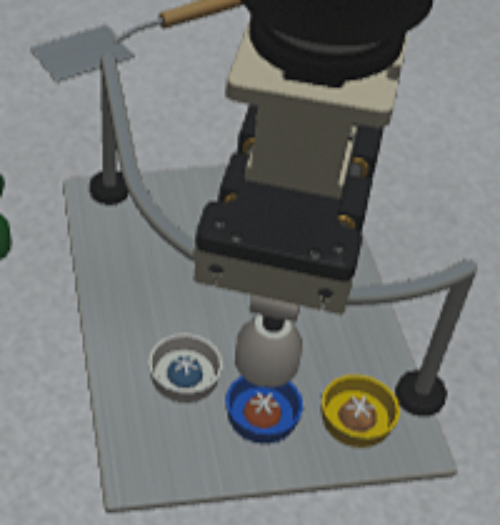

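The lamp head (crop (268,350)) hangs over the blue dish (crop (264,408)), which hasn't moved; its mask centre shifted only because the lamp hides its rim. I'll lower slightly, release and withdraw upwards.

Emit:
servo_tool(
  targets=[
    {"xyz": [0,0,0.05],"angular": [0,0,0],"claw": 0.3},
    {"xyz": [0,0,0.05],"angular": [0,0,0],"claw": 0.3},
    {"xyz": [0,0,0],"angular": [0,0,0],"claw": 1.2},
    {"xyz": [0,0,0],"angular": [0,0,0],"claw": 2.5},
    {"xyz": [0,0,0],"angular": [0,0,0],"claw": 4},
    {"xyz": [0,0,0],"angular": [0,0,0],"claw": 4},
    {"xyz": [0,0,0],"angular": [0,0,0],"claw": 5},
    {"xyz": [0,0,0],"angular": [0,0,0],"claw": 5},
    {"xyz": [0,0,-0.8],"angular": [0,0,0],"claw": 5},
    {"xyz": [0,0,-1.5],"angular": [0,0,0],"claw": 5},
    {"xyz": [0,0,-2],"angular": [0,0,0],"claw": 5},
    {"xyz": [0,0,-2],"angular": [0,0,0],"claw": 5},
    {"xyz": [-2,0,-2],"angular": [0,0,0],"claw": 5},
    {"xyz": [-3,0,-1],"angular": [0,0,0],"claw": 5},
    {"xyz": [-3,0,0],"angular": [0,0,0],"claw": 5},
    {"xyz": [-3,0,0],"angular": [0,0,0],"claw": 5},
    {"xyz": [-2,0,0],"angular": [0,0,0],"claw": 5},
    {"xyz": [0,0,0],"angular": [0,0,0],"claw": 5},
    {"xyz": [0,0,0],"angular": [0,0,0],"claw": 5},
    {"xyz": [0,0,0],"angular": [0,0,0],"claw": 5},
  ],
)

```text
t: 11.55
eef_pos: [0.4065, 0.1005, 0.2844]
ee_rot: [-3.141, -0.0, -0.18]
force: [-0.8, 0.5, 0.1]
width: 0.0502
gripper_force: 0.0
```

Run:
```python
from h import *
from station import viewer
st()
for i in range(2):
    f=viewer.grab_frame('side')
    m=blob(f,(5,120,80),(20,255,255),(350,130,420,225));M=cv2.moments(m,True);print('fin',M['m00'],M['m10']/M['m00'],M['m01']/M['m00'],onz(f,(M['m10']/M['m00'],M['m01']/M['m00']),.185))
cv2.imwrite('pics/e2.png',cv2.resize(f['color'][80:290,280:480],None,fx=2.5,fy=2.5))
```

```text
t 11.55 local mm -61.2 180.5 z 0.2844 r 190.6 ang 108.7 turn 66.0 F [-0.8  0.5  0.1] M [-0.03  0.04 -0.03] 0.05024488308277572
fin 387.0 394.0439276485788 179.4418604651163 [[0.53631603 0.07751241 0.185     ]]
fin 389.0 393.95886889460155 179.4164524421594 [[0.53644377 0.07747349 0.185     ]]
```

View pics/e2.png

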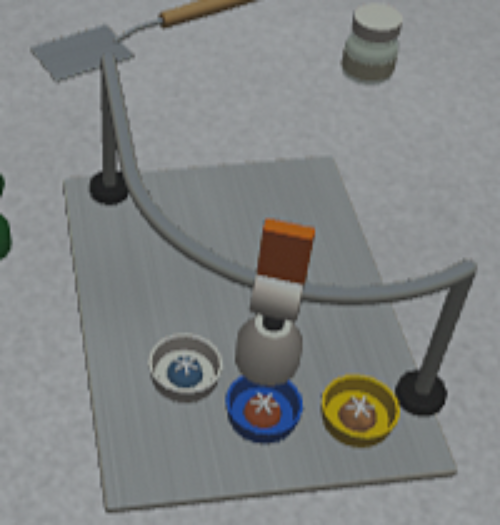

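The lamp hangs upright and still (fin at crop (285,250), head at (268,350)), with its fin about 4 mm from the blue dish's centre. The gripper is clear, so I'm handing in.

```bash
python3 -c "
from station import order
print(order.job_done())"
```

```text
the job is handed in; nothing more can be done
None
```

The white lamp hangs released and still on the rod about 4 mm from the blue dish's centre by the last camera check, the dish has not visibly moved, and the job was handed in at about 11.6 s; no verdict was returned.

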